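# Empty a slide-lid stock box and hang its reorder card

## Task

Slide the lid of the wooden stock box along its grooves until it is free and lay it flat on the bench, then move every carton from the box into the grey tote, all on the tote's floor and none on top of another. Once the box is empty, hook the aluminium card holder onto the rail near its right-hand end (the tote's side) and, keeping it hooked on the rail, slide it along until its hook is centred on the dark mark. Leave the other things on the bench where they are.

Things in the scene. Friction and masses are not known exactly. Their poses are not given: they have to be found in the camera images.
- stock_box: wooden box fixed to the bench, outside 148 (x) x 236 (y) x 103 (z) mm, origin at the centre of its underside. Floor 8 mm, walls 12 mm thick, so inside 124 x 212 mm. The long walls (+x, -x) carry the lid's grooves, under a 6 mm lip that keeps the lid from being lifted. The +y end is closed; the lid leaves only along the box's own -y and is clear after 225 mm of travel
- box_exit (a point): middle of the top of the box's -y end wall, on the grooves' ledge, 88 mm above the bench, axes as the box; the lid slides out over it. Grooves are 9 mm high and 138 mm wide from back to back; above them the lip reaches 97 to 103 mm above the bench
- lid: loose wooden lid lying in the box's grooves, plate 135 (x) x 222 (y) x 6 (z) mm, about 220 g, origin at the centre of the plate's underside. In the middle of its top stands a grip bar, 60 mm along x, 18 mm thick along y, from 6 to 36 mm above the origin
- rail: stand fixed to the bench: two white round posts 360 mm apart (14 mm thick, 207 mm tall, round feet 56 mm wide and 8 mm high), origin on the bench midway between them; a round steel bar of 12 mm diameter runs along y from post to post, its axis 200 mm above the bench. Its right-hand end is at -y
- rail_mid (a point): the middle of the bar's axis, axes as the rail
- mark: dark band 34 mm long round the bar; origin at its centre on the bar's axis, axes as the rail; it is at varying places left (+y) of the bar's middle, and does not hinder sliding
- card_holder: loose aluminium card holder with a hook, about 160 g, stands upright on its foot (60 x 70 x 8 mm), origin centre of the foot's underside. Panel 70 mm wide (y), z 8-92 mm. C-hook of 22 mm wide strip open to +x: lower arm z 92-98, back x -22 to -16, roof z 156-162, tip x 16 to 22 hanging down to z 134 (mouth 36 high, throat 32 wide). On the roof a black grip stem 16 x 16 mm, z 162-202, at x = y = 0
- hook_throat (a point): middle of the underside of the hook's roof, 156 mm above the holder's origin, axes as the holder; lies 6 mm above the bar's axis when hung. To hook it, bring the mouth over the bar from the robot's side, holder's +x pointing away from the robot, then lower it until the roof rests on the bar
- tote: loose grey open plastic tote, 600 g, 136 (x) x 276 (y) x 55 (z) mm, walls and floor 5 mm thick, origin at the centre of its underside; it slides and cartons in it may topple if it is knocked
- carton_1: white medicine carton with a grey band, 46 x 46 mm and 75 mm tall, about 100 g, loose, stands upright in the box in a row along the box's y at about 54 mm pitch; origin at the centre of its underside; may be absent (None)
- carton_2: white medicine carton with a grey band, 46 x 46 mm and 75 mm tall, about 100 g, loose, stands upright in the box in a row along the box's y at about 54 mm pitch; origin at the centre of its underside; may be absent (None)
- carton_3: white medicine carton with a grey band, 46 x 46 mm and 75 mm tall, about 100 g, loose, stands upright in the box in a row along the box's y at about 54 mm pitch; origin at the centre of its underside; may be absent (None)
- carton_4: white medicine carton with a grey band, 46 x 46 mm and 75 mm tall, about 100 g, loose, stands upright in the box in a row along the box's y at about 54 mm pitch; origin at the centre of its underside; may be absent (None)
- tub: bystander, leave alone: small white tub with red cap, 48 mm wide, 62 mm tall; origin at the centre of its underside
- jar: bystander, leave alone: white jar with red cap, 72 mm wide, 95 mm tall; origin at the centre of its underside
- tape_roll: bystander, leave alone: roll of packing tape lying flat, 100 mm wide, 48 mm tall; origin at the centre of its underside
- stapler: bystander, leave alone: black stapler, 55 x 150 x 50 mm; origin at the centre of its underside
- flat_carton: bystander, leave alone: brown carton 100 x 120 x 50 mm; origin at the centre of its underside
- small_carton: bystander, leave alone: plain carton 70 x 110 x 45 mm; origin at the centre of its underside

How it is judged:
By the outcome, as a careful person would: the job done as asked, in the order asked, and still so for the second after the job is handed in, with the robot touching nothing.
Of carton_1, carton_2, carton_3, carton_4 only 2 to 4 are there at a start; the rules pass over those that are not, and their reading is None.
At some moment in a run one of tote may be knocked a few centimetres aside while the robot is not near it.
It also fails if it takes over 210 s, if anything falls off the work surface, if the arm or the gripper's body presses on something with over 40 N, if the wrist force passes 120 N, or if a joint passes its speed limit or range.

## Robot

A 6-joint arm with a two-finger parallel gripper is mounted at the origin on the work surface. World frame = base frame: x ahead of the robot, y to its left, z up, the work surface at z = 0. Lengths are in m, angles in rad, forces in N, time in s.
With the tool pointing down it reaches from about 0.25 to 0.775 m from the base axis. Payload 4 kg.
Tool frame: the origin (TCP) lies at the very end of the fingers, on their centre line; the grasp point (between the pads) lies 19 mm behind it; z points along the fingers, y is the direction in which the jaws open and shut (so a half turn about z gives the same grasp; the last joint's range is limited). The gripper opens to 94 mm and grips with 3 to 60 N. Pads are 16 mm wide; open, the fingers measure 119 mm over their backs; the gripper's body (75 mm by 177 mm) begins 78 mm behind the grasp point.
Start: joints at [1.124, 0.087, 1.371, -0, 1.684, -0.103], TCP at [0.185, 0.518, 0.206] pointing down, gripper open.
Joint ranges: [-3.1, 3.1], [-0.76, 2.03], [0.27, 2.55], [-1.08, 4.22], [0.17, 2.65], [-2.57, 2.57]. Speed limits (rad/s): [2.79, 2.79, 3.14, 3.14, 3.14, 3.14].

## Interface

Orientations are given as [roll, pitch, yaw] about the fixed x, y, z axes, in that order (R = Rz(yaw) Ry(pitch) Rx(roll)).
In Python, from bench import robot, cams, models gives the robot as it stands.
- The arm moves only by the tool step_arm, never from a script. Its argument "series" is a list of rows, each a list of 5 numbers: the gripper command: -1 is shut, 1 is fully open, values between are in proportion, then the shift along the tool's x, y, z in mm, then the turn about the tool's z in degrees. A call has 1 to 20 rows; each row is the pose to reach, as a shift and turn from the pose commanded when the call began, along the tool's axes at that moment; what a row does not reach only later rows make up. A row lasts 1/8 s, in which the tool goes at most 62.5 mm and 10.7 degrees, less where a joint would pass 70% of its speed; a pose out of reach is approached as far as the arm can. A call with a gripper value outside its range is refused whole. The fingers move at their own pace and stop on an object; the grip force is fixed at half the most. Time passes only in rows, so rows that repeat a pose let the fingers close. It gives the time, the measured TCP pose, the force and the opening at its end, in the units of the state.
- robot.get_obs(): the state, without advancing time (a new reading comes with each control period).
- cams.snapshot(name): name is "scene" or "top"; returns a dict with "pixels" (480x640x3 uint8, red, green, blue), "fov_y" (degrees; the focal length in pixels is half the picture's height over the tangent of half this angle, whatever the lens; pixels are square), "cx", "cy" (the principal point, pixels), "k1" (the pictures are not rectified: a ray, as slopes to the right and down, at radius r is drawn at 1 + k1 r^2 times it, then the intrinsics apply), "R" (3x3) and "t" (3): a world point X has camera coordinates R X + t. Camera axes: x right, y down, z forward; pixel columns grow to the right and rows downward; lengths in m; the calibration is good to about 2 mm. A picture is of the moment at which its call begins. There is no depth.
- robot.close_job(): hands the job in, once; it reports no verdict.
Trained networks look in a picture, given as the dict that the camera call returned (one of the last four; its "shot" number tells which), for a name from the list of things; names that differ only in an ending like _2 or _b are one class to them, and where a whole thing is asked for, a point or a joint stands for the part that bears it (a point fixed in the world has none). Each returns a list of dicts, best first, with "p" (0 to 1); they miss things now and then, are a little off and sometimes report something else, mostly with a low value. They report only what shows in the picture. A call takes as long as a camera call.
- models.find_in(picture, label): "position" ([x, y, z] in m, in world coordinates, good to about 4 mm: the middle of the surface that is visible of it).
- models.pinpoint(picture, label): "position" ([x, y, z] in m, in world coordinates, good to about 4 mm: a listed point, or the origin of a listed thing).
The state is a dict: "time": time; "joint_positions": joint angles; "qvel": joint speeds; "joint_torque": joint torques, N m; "tool_pos": TCP position; "ee_rot": TCP orientation; "wrist_force": force on the tool from outside, world axes, zero at the start; "wrist_torque": the same for the moment, N m; "width": finger opening in m.
Only numpy, scipy, OpenCV 4.12 (cv2) and the standard library are available. Lean on these libraries where they do the work, as an engineer would, in place of code of your own. Each camera call takes 0.05 s, during which the arm holds its last target. There are 200 camera calls.

## Working session

There is one attempt and no reset: what is moved stays moved. The work goes in short steps, Python scripts to look and compute and a tool call to move; the robot and the scene stay as the last step left them, time stands still between calls to the robot, and variables do not carry over. Pictures are saved under pics/ and viewed, about 12 in all and at most 16, crops included, and the job is handed in when it is done.

Besides the shell and the picture viewer there is one more tool, called by a JSON object that holds its "name" and its "arguments". step_arm: Moves the arm, as the interface text tells. Its arguments: {"type":"object","properties":{"series":{"type":"array","items":{"type":"array","items":{"type":"number"}}}},"required":["series"]}

```bash
mkdir -p pics; ls; cat > h.py <<'E'
import numpy as np, cv2
from bench import robot, cams, models
def shot(name, fn=None):
    p=cams.snapshot(name)
    if fn: cv2.imwrite('pics/'+fn, cv2.cvtColor(p['pixels'],cv2.COLOR_RGB2BGR))
    return p
def K(p):
    f=240/np.tan(np.radians(p['fov_y'])/2); return np.array([[f,0,p['cx']],[0,f,p['cy']],[0,0,1]])
def proj(p,X):
    c=np.asarray(X,float).reshape(-1,3)@np.array(p['R']).T+np.array(p['t'])
    s=c[:,:2]/c[:,2:]; r2=(s**2).sum(1,keepdims=True); k=K(p)
    return s*(1+p['k1']*r2)*k[0,0]+k[:2,2]
def unproj(p,uv,z):
    "world point at height z seen at pixel uv"
    k=K(p); d=(np.asarray(uv,float)-k[:2,2])/k[0,0]; s=d.copy()
    for _ in range(20): s=d/(1+p['k1']*(s@s))
    R=np.array(p['R']); o=-R.T@np.array(p['t']); v=R.T@np.array([s[0],s[1],1])
    return o+v*(z-o[2])/v[2]
def st():
    o=robot.get_obs()
    print('t',round(o['time'],2),'tcp',np.round(o['tool_pos'],4),'rpy',np.round(o['ee_rot'],3),'F',np.round(o['wrist_force'],1),'w',round(o['width'],4)); return o
E
python3 - <<'E'
from h import *
st()
for c in ('scene','top'):
    p=shot(c,c+'0.png'); print(c,'cam at',np.round(-np.array(p['R']).T@p['t'],3),'k1',p['k1'],p['fov_y'])
    for n in 'stock_box box_exit lid rail rail_mid mark card_holder hook_throat tote carton_1 tub jar tape_roll stapler flat_carton small_carton'.split():
        print(n,[(np.round(d['position'],3).tolist(),round(d['p'],2)) for d in models.pinpoint(p,n)[:4]])
E
```

```text
pics
t 0.0 tcp [0.1852 0.5173 0.2043] rpy [-3.139 -0.     2.798] F [-0.5 -0.3 -0.6] w 0.0943
scene cam at [ 1.069 -0.532  1.154] k1 -0.060641591427862934 53.68556300900084
stock_box [([0.504, 0.288, 0.004], 0.77)]
box_exit [([0.498, 0.175, 0.09], 0.81)]
lid [([0.502, 0.284, 0.087], 0.88), ([0.701, 0.373, 0.0], 0.5)]
rail []
rail_mid [([0.67, 0.067, 0.2], 0.88)]
mark [([0.666, 0.119, 0.2], 0.38), ([0.455, -0.268, 0.002], 0.27)]
card_holder [([0.644, -0.284, 0.002], 0.77)]
hook_throat [([0.777, 0.025, 0.004], 0.74), ([0.648, -0.282, 0.153], 0.63)]
tote [([0.456, -0.27, 0.001], 0.94)]
carton_1 [([0.768, -0.179, -0.003], 0.54), ([0.646, -0.283, -0.002], 0.23)]
tub [([0.607, -0.168, 0.0], 0.93)]
jar [([0.774, 0.024, 0.006], 0.96)]
tape_roll [([0.702, 0.373, 0.001], 0.7)]
stapler [([0.773, 0.192, -0.0], 0.72)]
flat_carton [([0.665, -0.442, 0.001], 0.71)]
small_carton [([0.766, -0.176, -0.003], 0.85), ([0.606, -0.167, -0.001], 0.65)]
top cam at [ 0.493 -0.033  1.269] k1 -0.007465812820407813 53.565594607024366
stock_box []
box_exit [([0.502, 0.175, 0.091], 0.92)]
lid [([0.499, 0.28, 0.086], 0.85), ([0.642, -0.278, 0.158], 0.46)]
rail []
rail_mid [([0.666, 0.066, 0.201], 0.88)]
mark [([0.666, 0.124, 0.199], 0.5)]
card_holder [([0.644, -0.286, 0.0], 0.66)]
hook_throat [([0.643, -0.281, 0.157], 0.85), ([0.648, -0.288, 0.0], 0.6), ([0.502, 0.174, 0.091], 0.38)]
tote [([0.459, -0.272, -0.0], 0.65)]
carton_1 []
tub [([0.607, -0.166, 0.0], 0.87)]
jar [([0.78, 0.018, 0.006], 0.67)]
tape_roll [([0.7, 0.372, -0.002], 0.79)]
stapler [([0.771, 0.189, 0.002], 0.88)]
flat_carton [([0.672, -0.446, -0.002], 0.6)]
small_carton [([0.762, -0.172, 0.001], 0.82)]
```

View pics/scene0.png

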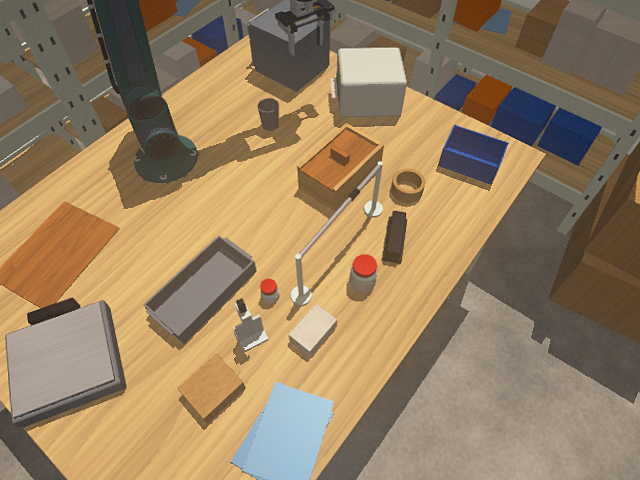

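View pics/top0.png

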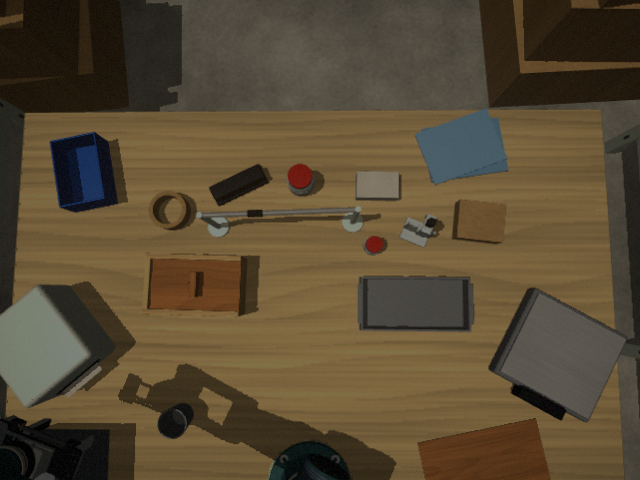

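The pictures show the lid at top (195,284), the mark at (255,213), the holder turned at (420,232), and the tote at (415,303). Next I need yaws from enlarged crops.

```bash
python3 - <<'E'
from h import *
im=cv2.imread('pics/top0.png')
a=cv2.resize(im[200:320,140:370],None,fx=3.4,fy=3.4,interpolation=cv2.INTER_CUBIC)  # 782x408
b=cv2.resize(im[205:250,395:445],None,fx=4,fy=4,interpolation=cv2.INTER_CUBIC)
c=cv2.resize(im[268:338,350:480],None,fx=2.7,fy=2.7,interpolation=cv2.INTER_CUBIC)
o=np.zeros((600,800,3),np.uint8); o[:a.shape[0],:a.shape[1]]=a; o[410:410+b.shape[0],:b.shape[1]]=b; o[410:410+c.shape[0],400:400+c.shape[1]]=c
cv2.imwrite('pics/crop1.png',o)
E
```

```text
(no output)
```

View pics/crop1.png

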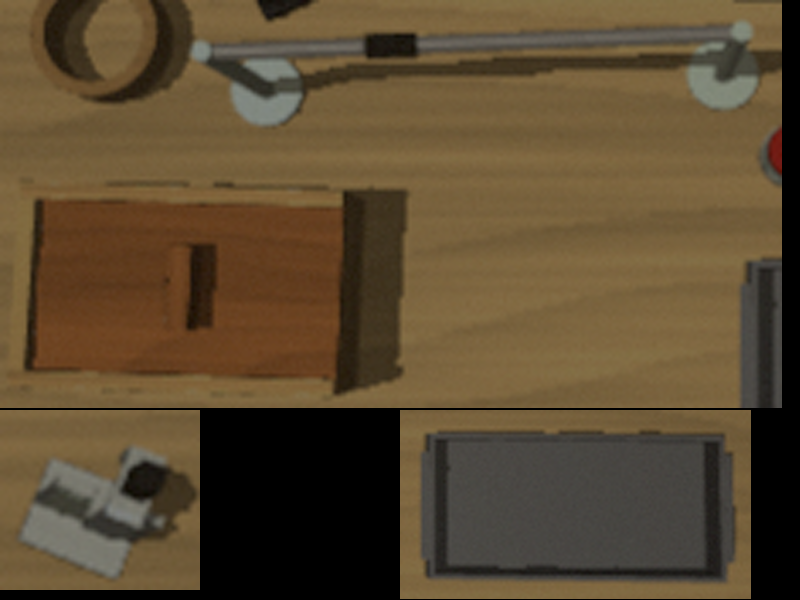

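```bash
python3 - <<'E'
from h import *
p=shot('top'); s=shot('scene')
A=lambda x,y:(140+x/3.4,200+y/3.4)
B=lambda x,y:(395+x/4,205+(y-410)/4)
C=lambda x,y:(350+(x-400)/2.7,268+(y-410)/2.7)
def yaw(a,b): d=a-b; return round(np.degrees(np.arctan2(-d[0],d[1])),2)
# lid edges
l=[unproj(p,A(*q),.094) for q in ((40,200),(343,208),(337,378),(30,370))]
print('lid',np.round(l,4)[:,:2].tolist(),np.mean(l,0)[:2],yaw(l[0],l[1]),yaw(l[3],l[2]))
g=unproj(p,A(180,287),.124); print('grip',g)
r=[unproj(p,A(*q),.2) for q in ((205,50),(738,33),(391,45))]; print('rail',np.round(r,4)[:,:2].tolist(),yaw(r[0],r[1]))
f=[unproj(p,B(*q),.006) for q in ((20,540),(118,578),(50,458))]; print('foot',np.round(f,4)[:,:2].tolist(),yaw(f[0],f[1]))
t=[unproj(p,C(*q),.055) for q in ((427,435),(725,435),(725,578),(427,577))]; print('tote',np.round(t,4)[:,:2].tolist(),np.mean(t,0)[:2],yaw(t[0],t[1]),yaw(t[3],t[2]))
im=cv2.imread('pics/scene0.png')
cv2.imwrite('pics/hold.png',cv2.resize(im[285:360,210:290],None,fx=6,fy=6,interpolation=cv2.INTER_CUBIC))
o=st(); 
E
```

```text
lid [[0.5668, 0.3896], [0.5606, 0.167], [0.4379, 0.1695], [0.4435, 0.3927]] [0.50216271 0.27967336] -1.59 -1.44
grip [0.50301836 0.27681921 0.124     ]
rail [[0.6607, 0.2435], [0.671, -0.1139], [0.6637, 0.1184]] 1.66
foot [[0.6281, -0.2421], [0.6025, -0.3066], [0.6832, -0.2632]] -21.61
tote [[0.5214, -0.1306], [0.521, -0.4101], [0.3887, -0.4056], [0.3896, -0.1292]] [ 0.45517616 -0.26886902] -0.08 -0.19
t 1.8 tcp [0.1854 0.5178 0.2055] rpy [ 3.142 -0.     2.798] F [ 0.3  0.  -0.1] w 0.0941
```

View pics/hold.png

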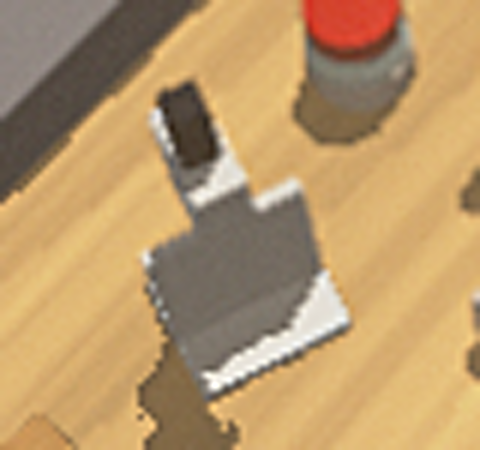

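```bash
cat >> h.py <<'E'
def go(*targets):
    "targets (x,y,z,yawdeg): print shift mm and turn deg in the tool axes as they stand"
    o=st(); r,pi_,y=o['ee_rot']; p0=np.array(o['tool_pos'])
    for x,yy,z,w in targets:
        d=(np.array([x,yy,z])-p0)*1000
        c,s=np.cos(y),np.sin(y)
        t=-(w-np.degrees(y)); t=(t+180)%360-180
        print([round(v,1) for v in (d[0]*c+d[1]*s, d[0]*s-d[1]*c, -d[2], t)])
E
python3 -c "
from h import *
go((.502,.278,.17,178.5),(.502,.278,.097,178.5))"
```

```text
t 1.8 tcp [0.1854 0.5178 0.2055] rpy [ 3.142 -0.     2.798] F [ 0.3  0.  -0.1] w 0.0941
[np.float64(-378.9), np.float64(-119.1), np.float64(35.5), np.float64(-18.2)]
[np.float64(-378.9), np.float64(-119.1), np.float64(108.5), np.float64(-18.2)]
```

{"name": "step_arm", "arguments": {"series": [[0.2,-200,-63,10,-18.2],[0.2,-379,-119,35,-18.2],[0.2,-379,-119,35,-18.2],[0.2,-379,-119,35,-18.2],[0.2,-379,-119,35,-18.2],[0.2,-379,-119,35,-18.2],[0.2,-379,-119,35,-18.2],[0.2,-379,-119,35,-18.2],[0.2,-379,-119,35,-18.2],[0.2,-379,-119,35,-18.2]]}}

```text
time: 3.05
tool_pos: [0.5012, 0.2792, 0.1709]
ee_rot: [3.141, 0.0, 3.117]
wrist_force: [-0.4, -0.4, 0.1]
width: 0.0564
```

```bash
python3 -c "
from h import *
go((.502,.278,.097,178.5)); p=shot('top','t1.png')
print(models.pinpoint(p,'lid')); im=cv2.imread('pics/t1.png'); cv2.imwrite('pics/t1c.png',cv2.resize(im[230:330,130:260],None,fx=5,fy=5))
"
```

```text
t 3.05 tcp [0.5012 0.2792 0.1709] rpy [3.141 0.    3.117] F [-0.4 -0.4  0.1] w 0.0564
[np.float64(-0.8), np.float64(-1.1), np.float64(73.9), np.float64(0.1)]
[{'position': [0.6438, -0.2839, 0.0014], 'p': 0.41}]
```

{"name": "step_arm", "arguments": {"series": [[0.2,-1,-1,45,0],[0.2,-1,-1,68,0],[0.2,-1,-1,73,0],[0.2,-1,-1,73,0]]}}

```text
time: 3.65
tool_pos: [0.5031, 0.2775, 0.0982]
ee_rot: [3.141, 0.001, 3.116]
wrist_force: [0.4, 0.9, 0.4]
width: 0.0565
```

{"name": "step_arm", "arguments": {"series": [[-1,0,0,0,0],[-1,0,0,0,0],[-1,0,0,0,0],[-1,0,0,0,0],[-1,0,0,0,0]]}}

```text
time: 4.28
tool_pos: [0.5033, 0.2778, 0.098]
ee_rot: [3.14, 0.001, 3.116]
wrist_force: [-0.3, 3.0, 1.4]
width: 0.0174
```

{"name": "step_arm", "arguments": {"series": [[-1,0,0,-1,0],[-1,0,-15,-1,0],[-1,0,-30,-1,0],[-1,0,-45,-1,0],[-1,0,-60,-1,0]]}}

```text
time: 4.9
tool_pos: [0.5012, 0.2154, 0.0982]
ee_rot: [-3.141, -0.001, 3.115]
wrist_force: [-1.2, 0.3, -1.6]
width: 0.0178
```

Low forces; continue out, 250 mm in total, then lift.

{"name": "step_arm", "arguments": {"series": [[-1,0,-25,0,0],[-1,0,-50,0,0],[-1,0,-75,0,0],[-1,0,-100,0,0]]}}

```text
time: 5.4
tool_pos: [0.4983, 0.1153, 0.0982]
ee_rot: [-3.141, -0.001, 3.115]
wrist_force: [-0.2, -0.5, -2.6]
width: 0.0183
```

{"name": "step_arm", "arguments": {"series": [[-1,0,-25,0,0],[-1,0,-50,0,0],[-1,0,-75,0,0],[-1,0,-95,0,0],[-1,0,-95,0,0]]}}

```text
time: 6.02
tool_pos: [0.4957, 0.0204, 0.0981]
ee_rot: [-3.141, -0.001, 3.112]
wrist_force: [-0.2, 0.3, -2.2]
width: 0.0178
```

```bash
python3 -c "
from h import *
o=st(); x,y,z=o['tool_pos']; go((x,y,z+.03,178.5),(.33,.04,z+.03,178.5),(.33,.04,.0115,178.5)); p=shot('scene','s2.png')
im=cv2.imread('pics/s2.png'); cv2.imwrite('pics/s2c.png',cv2.resize(im[100:360,200:460],None,fx=2.2,fy=2.2))
"
```

```text
t 6.03 tcp [0.4957 0.0204 0.0981] rpy [-3.141e+00 -1.000e-03  3.112e+00] F [-0.2  0.3 -2.2] w 0.0178
t 6.03 tcp [0.4957 0.0204 0.0981] rpy [-3.141e+00 -1.000e-03  3.112e+00] F [-0.2  0.3 -2.2] w 0.0178
[np.float64(0.0), np.float64(0.0), np.float64(-30.0), np.float64(-0.2)]
[np.float64(166.2), np.float64(14.8), np.float64(-30.0), np.float64(-0.2)]
[np.float64(166.2), np.float64(14.8), np.float64(86.6), np.float64(-0.2)]
```

View pics/s2c.png

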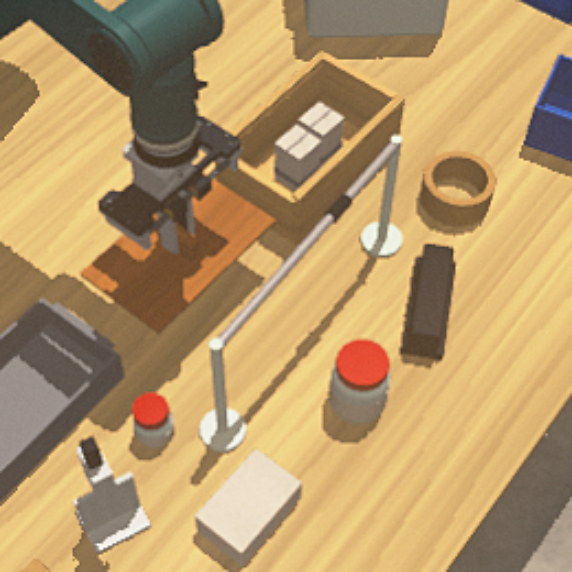

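The lid is free, and the box shows two cartons, at about crop (295,155) and (322,120). Next the lid goes down on the bench nearer the robot.

{"name": "step_arm", "arguments": {"series": [[-1,0,0,-15,0],[-1,0,0,-30,0],[-1,40,4,-30,0],[-1,80,8,-30,0],[-1,125,12,-30,0],[-1,166,15,-20,0],[-1,166,15,20,0],[-1,166,15,55,0],[-1,166,15,75,0],[-1,166,15,82,0],[-1,166,15,85,0],[-1,166,15,87,0],[-1,166,15,87,0]]}}

```text
time: 7.7
tool_pos: [0.3315, 0.0415, 0.0122]
ee_rot: [3.142, 0.001, 3.115]
wrist_force: [0.2, 0.3, -3.5]
width: 0.0174
```

{"name": "step_arm", "arguments": {"series": [[-1,0,0,1,0],[-1,0,0,2,0],[-1,0,0,2,0]]}}

```text
time: 8.07
tool_pos: [0.3312, 0.0414, 0.01]
ee_rot: [3.142, 0.001, 3.115]
wrist_force: [-1.3, -0.3, 1.5]
width: 0.0179
```

Contact made; release, rise, and get out of the top view to look into the box.

{"name": "step_arm", "arguments": {"series": [[0.0,0,0,0,0],[0.0,0,0,0,0],[0.0,0,0,0,0],[0.2,0,0,-50,0],[0.5,0,0,-110,0],[1,0,0,-170,0],[1,0,0,-200,0],[1,0,0,-200,0]]}}

```text
time: 9.07
tool_pos: [0.3324, 0.0414, 0.2121]
ee_rot: [3.142, 0.006, 3.115]
wrist_force: [0.1, -0.5, -0.2]
width: 0.0922
```

```bash
python3 -c "
from h import *
st(); p=shot('top','t3.png'); s=shot('scene')
for n in ('carton_1','lid','tote'):
  for q in (p,s): print(n,[(np.round(d['position'],3).tolist(),round(d['p'],2)) for d in models.pinpoint(q,n)])
im=cv2.imread('pics/t3.png'); a=cv2.resize(im[240:330,130:255],None,fx=6,fy=6,interpolation=cv2.INTER_CUBIC); cv2.imwrite('pics/t3c.png',a)
"
```

```text
t 9.07 tcp [0.3324 0.0414 0.2121] rpy [3.142 0.006 3.115] F [ 0.1 -0.5 -0.2] w 0.0922
carton_1 [([0.5, 0.318, 0.006], 0.95), ([0.5, 0.264, 0.011], 0.94)]
carton_1 [([0.503, 0.316, 0.008], 0.66), ([0.5, 0.254, 0.01], 0.55)]
lid [([0.329, 0.042, -0.002], 0.82)]
lid [([0.33, 0.045, 0.002], 0.74), ([0.666, 0.066, 0.2], 0.51)]
tote [([0.454, -0.272, -0.001], 0.69)]
tote [([0.454, -0.268, -0.001], 0.65), ([0.667, -0.446, 0.001], 0.25)]
```

View pics/t3c.png

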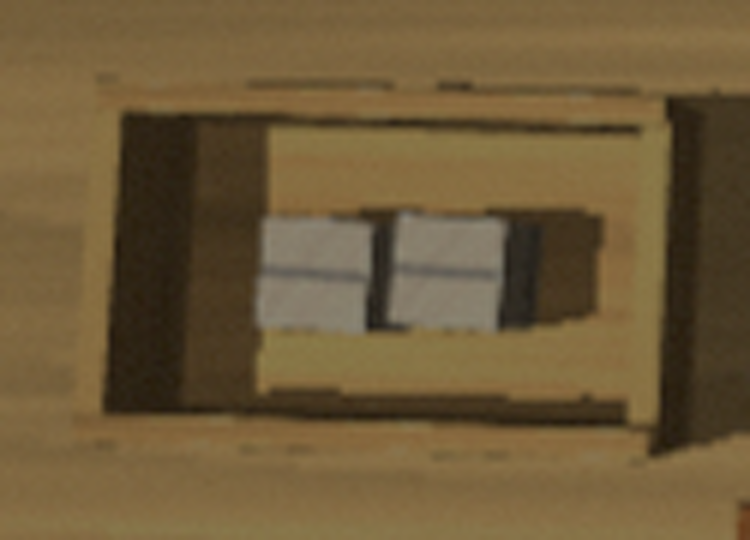

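Two cartons stand in the box, with tops at crop (313,273) and (447,272). I'll grip them across x with a partial opening.

```bash
python3 -c "
from h import *
p=shot('top')
for q in ((313,273),(447,272)): print(unproj(p,(130+q[0]/6,240+q[1]/6),.083))
go((.501,.260,.18,88.5))"
```

```text
[0.50069736 0.31486458 0.083     ]
[0.50108521 0.25889786 0.083     ]
t 9.53 tcp [0.3304 0.0415 0.2085] rpy [ 3.141e+00 -2.000e-03  3.115e+00] F [0.2 0.3 0. ] w 0.0939
[np.float64(-164.8), np.float64(222.9), np.float64(28.5), np.float64(90.0)]
```

{"name": "step_arm", "arguments": {"series": [[0.4,-50,65,10,15],[0.4,-165,222,20,90],[0.4,-165,222,28,90],[0.4,-165,222,28,90],[0.4,-165,222,28,90],[0.4,-165,222,28,90],[0.4,-165,222,28,90],[0.4,-165,222,28,90],[0.4,-165,222,28,90],[0.4,-165,222,28,90],[0.4,-165,222,28,90],[0.4,-165,222,28,90]]}}

```text
time: 11.02
tool_pos: [0.5016, 0.259, 0.1814]
ee_rot: [-3.141, -0.0, 1.546]
wrist_force: [-0.1, 0.1, 0.3]
width: 0.0656
```

```bash
python3 -c "
from h import *
go((.501,.260,.035,88.5))"
```

```text
t 11.03 tcp [0.5016 0.259  0.1814] rpy [-3.141 -0.     1.546] F [-0.1  0.1  0.3] w 0.0656
[np.float64(1.0), np.float64(-0.6), np.float64(146.4), np.float64(0.1)]
```

{"name": "step_arm", "arguments": {"series": [[0.4,0,0,50,0],[0.4,0,0,95,0],[0.4,0,0,130,0],[0.4,0,0,146,0],[0.4,0,0,146,0],[-1,0,0,146,0],[-1,0,0,146,0],[-1,0,0,146,0],[-1,0,0,146,0]]}}

```text
time: 12.15
tool_pos: [0.5027, 0.2596, 0.0374]
ee_rot: [3.139, -0.001, 1.545]
wrist_force: [0.3, 0.2, 5.6]
width: 0.0463
```

{"name": "step_arm", "arguments": {"series": [[-1,0,0,-30,0],[-1,0,0,-70,0],[-1,0,0,-110,0],[-1,0,0,-150,0],[-1,0,0,-150,0]]}}

```text
time: 12.78
tool_pos: [0.5034, 0.2598, 0.1893]
ee_rot: [3.134, -0.003, 1.545]
wrist_force: [0.1, -0.1, -1.2]
width: 0.0462
```

```bash
python3 -c "
from h import *
p=shot('top'); print([(np.round(d['position'],3).tolist(),round(d['p'],2)) for d in models.pinpoint(p,'tote')])
go((.455,-.228,.18,90),(.455,-.228,.034,90),(.455,-.315,.18,90))"
```

```text
[([0.457, -0.273, -0.0], 0.74)]
t 12.88 tcp [0.5011 0.2588 0.1842] rpy [-3.140e+00  1.000e-03  1.545e+00] F [-0.8  0.5 -1.6] w 0.0461
[np.float64(-487.9), np.float64(-33.4), np.float64(4.2), np.float64(-1.5)]
[np.float64(-487.9), np.float64(-33.4), np.float64(150.2), np.float64(-1.5)]
[np.float64(-574.9), np.float64(-31.1), np.float64(4.2), np.float64(-1.5)]
```

{"name": "step_arm", "arguments": {"series": [[-1,-30,-2,2,0],[-1,-75,-5,4,-1.5],[-1,-130,-9,4,-1.5],[-1,-185,-13,4,-1.5],[-1,-240,-17,4,-1.5],[-1,-295,-21,4,-1.5],[-1,-350,-25,4,-1.5],[-1,-405,-29,4,-1.5],[-1,-455,-32,4,-1.5],[-1,-488,-33,4,-1.5],[-1,-488,-33,4,-1.5],[-1,-488,-33,40,-1.5],[-1,-488,-33,90,-1.5],[-1,-488,-33,125,-1.5],[-1,-488,-33,140,-1.5],[-1,-488,-33,145,-1.5],[-1,-488,-33,149,-1.5],[-1,-488,-33,149,-1.5]]}}

```text
time: 15.12
tool_pos: [0.4566, -0.2283, 0.0375]
ee_rot: [3.14, 0.001, 1.571]
wrist_force: [-0.3, 0.6, -0.3]
width: 0.0461
```

{"name": "step_arm", "arguments": {"series": [[-1,0,0,1.5,0],[-1,0,0,3,0],[-1,0,0,3,0]]}}

```text
time: 15.5
tool_pos: [0.4563, -0.2283, 0.0344]
ee_rot: [3.14, 0.001, 1.571]
wrist_force: [-0.7, -0.1, 2.1]
width: 0.0462
```

Touching the floor. Release, rise, return to the second carton at (0.501, 0.315).

{"name": "step_arm", "arguments": {"series": [[0.3,0,0,0,0],[0.3,0,0,0,0],[0.4,0,0,0,0],[0.4,0,0,-40,0],[0.4,0,0,-90,0],[0.4,0,0,-150,0],[0.4,0,0,-150,0]]}}

```text
time: 16.38
tool_pos: [0.4587, -0.2297, 0.1899]
ee_rot: [3.131, 0.007, 1.571]
wrist_force: [0.5, 1.1, -1.5]
width: 0.0656
```

```bash
python3 -c "
from h import *
go((.501,.315,.18,88.5),(.501,.315,.036,88.5))"
```

```text
t 16.38 tcp [ 0.4587 -0.2297  0.1899] rpy [3.131 0.007 1.571] F [ 0.5  1.1 -1.5] w 0.0656
[np.float64(544.7), np.float64(42.4), np.float64(9.9), np.float64(1.5)]
[np.float64(544.7), np.float64(42.4), np.float64(153.9), np.float64(1.5)]
```

{"name": "step_arm", "arguments": {"series": [[0.4,60,5,4,0],[0.4,543,44,4,1.5],[0.4,543,44,4,1.5],[0.4,543,44,4,1.5],[0.4,543,44,4,1.5],[0.4,543,44,4,1.5],[0.4,543,44,4,1.5],[0.4,543,44,4,1.5],[0.4,543,44,4,1.5],[0.4,543,44,4,1.5],[0.4,543,44,4,1.5],[0.4,543,44,4,1.5]]}}

```text
time: 17.88
tool_pos: [0.4999, 0.3136, 0.1792]
ee_rot: [-3.141, 0.001, 1.543]
wrist_force: [0.1, 0.3, -0.4]
width: 0.0657
```

```bash
python3 -c "
from h import *
go((.501,.315,.036,88.5))
for c in ('scene','top'): 
  p=shot(c,c+'4.png'); print([(np.round(d['position'],3).tolist(),round(d['p'],2)) for n in ('carton_1','tote') for d in models.pinpoint(p,n)])"
```

```text
t 17.88 tcp [0.4999 0.3136 0.1792] rpy [-3.141e+00  1.000e-03  1.543e+00] F [ 0.1  0.3 -0.4] w 0.0657
[np.float64(1.4), np.float64(1.1), np.float64(143.2), np.float64(-0.1)]
[([0.503, 0.318, 0.01], 0.65), ([0.453, -0.231, 0.006], 0.59), ([0.455, -0.266, 0.001], 0.73)]
[([0.457, -0.226, 0.007], 0.88), ([0.5, 0.315, 0.007], 0.56), ([0.457, -0.273, 0.0], 0.66), ([0.641, -0.28, 0.157], 0.62), ([0.765, -0.174, -0.001], 0.5)]
```

Carton 1 is placed at (0.456,-0.229) and the tote has not moved. Next I grip the second carton.

{"name": "step_arm", "arguments": {"series": [[0.4,1,1,50,0],[0.4,1,1,95,0],[0.4,1,1,130,0],[0.4,1,1,143,0],[0.4,1,1,143,0],[-1,1,1,143,0],[-1,1,1,143,0],[-1,1,1,143,0],[-1,1,1,143,0]]}}

```text
time: 19.3
tool_pos: [0.5019, 0.3167, 0.0384]
ee_rot: [3.139, -0.002, 1.545]
wrist_force: [-1.0, 0.3, 5.4]
width: 0.0459
```

{"name": "step_arm", "arguments": {"series": [[-1,0,0,-30,0],[-1,0,0,-70,0],[-1,0,0,-110,0],[-1,0,0,-150,0],[-1,0,0,-150,0],[-1,0,0,-150,0]]}}

```text
time: 20.05
tool_pos: [0.5002, 0.3157, 0.1847]
ee_rot: [-3.139, 0.001, 1.545]
wrist_force: [-0.3, -0.2, -1.0]
width: 0.0459
```

```bash
python3 -c "
from h import *
for c in ('top','scene'): 
  p=shot(c,c+'5.png'); print([(np.round(d['position'],3).tolist(),round(d['p'],2)) for n in ('carton_1','tote') for d in models.pinpoint(p,n)])
go((.455,-.312,.18,90),(.455,-.312,.034,90))"
```

```text
[([0.498, 0.318, 0.153], 0.76), ([0.457, -0.222, 0.009], 0.64), ([0.455, -0.27, -0.002], 0.6)]
[([0.501, 0.315, 0.153], 0.82), ([0.457, -0.232, 0.008], 0.55), ([0.452, -0.266, 0.001], 0.89), ([0.7, 0.372, 0.002], 0.54), ([0.665, 0.119, 0.2], 0.18)]
t 20.35 tcp [0.5003 0.3158 0.185 ] rpy [-3.139e+00  1.000e-03  1.545e+00] F [ 0.3 -0.2 -0.4] w 0.0463
[np.float64(-628.7), np.float64(-28.9), np.float64(5.0), np.float64(-1.5)]
[np.float64(-628.7), np.float64(-28.9), np.float64(151.0), np.float64(-1.5)]
```

{"name": "step_arm", "arguments": {"series": [[-1,-30,-1,2,0],[-1,-80,-4,4,-1.5],[-1,-135,-6,4,-1.5],[-1,-190,-9,4,-1.5],[-1,-245,-11,4,-1.5],[-1,-300,-14,4,-1.5],[-1,-355,-16,4,-1.5],[-1,-410,-19,4,-1.5],[-1,-465,-21,4,-1.5],[-1,-520,-24,4,-1.5],[-1,-575,-27,4,-1.5],[-1,-610,-28,4,-1.5],[-1,-629,-29,4,-1.5],[-1,-629,-29,4,-1.5]]}}

```text
time: 22.1
tool_pos: [0.4552, -0.3123, 0.1819]
ee_rot: [-3.141, -0.001, 1.569]
wrist_force: [0.8, 0.2, -1.5]
width: 0.0463
```

{"name": "step_arm", "arguments": {"series": [[-1,0,0,40,0],[-1,0,0,90,0],[-1,0,0,125,0],[-1,0,0,138,0],[-1,0,0,143,0],[-1,0,0,146,0],[-1,0,0,146,0]]}}

```text
time: 22.98
tool_pos: [0.4562, -0.3125, 0.0378]
ee_rot: [3.14, 0.001, 1.571]
wrist_force: [-0.3, -0.6, -0.8]
width: 0.0461
```

{"name": "step_arm", "arguments": {"series": [[-1,0,0,1.5,0],[-1,0,0,2.5,0],[-1,0,0,2.5,0]]}}

```text
time: 23.35
tool_pos: [0.4559, -0.3125, 0.0354]
ee_rot: [3.14, 0.001, 1.571]
wrist_force: [-1.2, 0.1, 6.4]
width: 0.0463
```

{"name": "step_arm", "arguments": {"series": [[0.3,0,0,0,0],[0.3,0,0,0,0],[0.4,0,0,0,0],[0.4,0,0,-40,0],[0.4,0,0,-90,0],[0.4,0,0,-150,0],[0.4,0,0,-200,0],[0.4,100,100,-200,0],[0.4,100,100,-200,0],[0.4,100,100,-200,0],[0.4,100,100,-200,0]]}}

```text
time: 24.72
tool_pos: [0.5556, -0.2115, 0.2332]
ee_rot: [-3.14, -0.0, 1.573]
wrist_force: [0.1, 0.1, 0.0]
width: 0.0658
```

```bash
python3 -c "
from h import *
st()
for c in ('top','scene'): 
  p=shot(c,c+'6.png'); print(c)
  for n in ('carton_1','tote','card_holder','hook_throat','mark','rail_mid'): print(n,[(np.round(d['position'],3).tolist(),round(d['p'],2)) for d in models.pinpoint(p,n)])
a=cv2.imread('pics/top6.png');b=cv2.imread('pics/scene6.png')
o=np.zeros((600,800,3),np.uint8); f=lambda i,k:cv2.resize(i,None,fx=k,fy=k,interpolation=cv2.INTER_CUBIC)
x=f(a[190:260,385:460],5); o[:x.shape[0],:x.shape[1]]=x
x=f(b[285:360,210:290],5); o[:x.shape[0],400:400+x.shape[1]]=x
x=f(a[265:340,350:480],2.8); o[380:380+x.shape[0],:x.shape[1]]=x
x=f(a[240:320,140:260],2.7); o[380:380+x.shape[0],400:400+x.shape[1]]=x
cv2.imwrite('pics/c6.png',o)"
```

```text
t 24.73 tcp [ 0.5556 -0.2115  0.2332] rpy [-3.14  -0.     1.573] F [0.1 0.1 0. ] w 0.0658
top
carton_1 [([0.454, -0.313, 0.004], 0.81), ([0.457, -0.226, 0.006], 0.66)]
tote [([0.454, -0.27, -0.001], 0.85)]
card_holder [([0.604, -0.162, -0.0], 0.3)]
hook_throat [([0.504, 0.29, -0.001], 0.73), ([0.667, -0.448, -0.001], 0.3)]
mark [([0.665, 0.122, 0.198], 0.44)]
rail_mid [([0.668, 0.066, 0.202], 0.94), ([0.762, -0.17, -0.001], 0.38)]
scene
carton_1 [([0.456, -0.23, 0.008], 0.91), ([0.457, -0.312, 0.008], 0.62)]
tote [([0.453, -0.264, -0.0], 0.69)]
card_holder [([0.643, -0.284, 0.001], 0.67), ([0.773, 0.19, 0.0], 0.42)]
hook_throat [([0.646, -0.28, 0.149], 0.59), ([0.455, -0.264, 0.0], 0.4)]
mark [([0.665, 0.12, 0.204], 0.46)]
rail_mid [([0.669, 0.067, 0.198], 0.72), ([0.766, -0.18, -0.0], 0.28)]
```

View pics/c6.png

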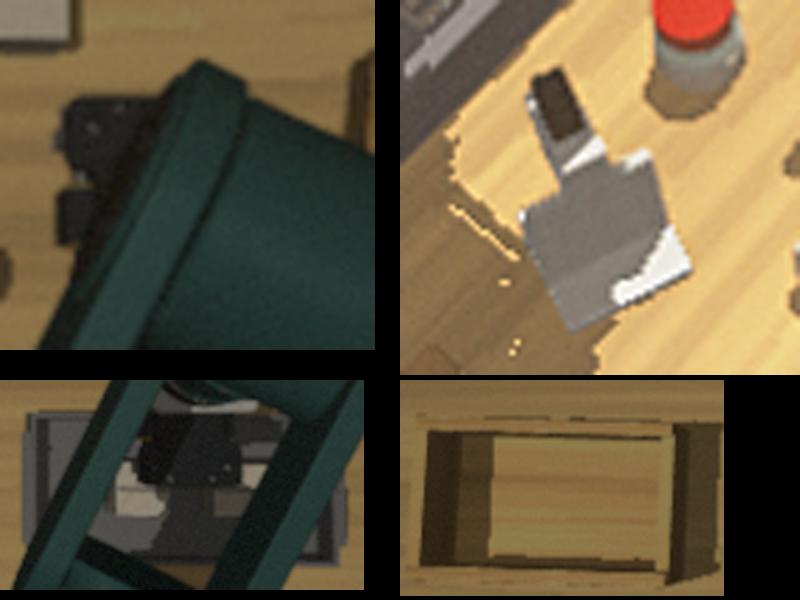

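```bash
python3 -c "
from h import *
t=shot('top'); s=shot('scene')
def box(x0,x1,y0,y1,z0,z1): return np.array([[x,y,z] for x in(x0,x1) for y in(y0,y1) for z in(z0,z1)])/1000.
parts=dict(foot=((-30,30,-35,35,0,8),(255,255,0)),back=((-22,-16,-11,11,92,162),(0,0,255)),tip=((16,22,-11,11,134,162),(0,200,0)),stem=((-8,8,-8,8,162,202),(255,0,255)))
o=np.zeros((600,800,3),np.uint8)
for j,(p,fn,(u0,v0,w,h)) in enumerate(((t,'top0',(395,200,50,50)),(s,'scene0',(215,285,60,70)))):
  for i,yw in enumerate((-21.6,158.4)):
    im=cv2.resize(cv2.imread('pics/%s.png'%fn)[v0:v0+h,u0:u0+w],None,fx=(5.8,4.2)[j],fy=(5.8,4.2)[j],interpolation=cv2.INTER_CUBIC)
    k=(5.8,4.2)[j]; c,sn=np.cos(np.radians(yw)),np.sin(np.radians(yw))
    for n,(b,col) in parts.items():
      X=box(*b); X=X@np.array([[c,sn,0],[-sn,c,0],[0,0,1]])+[.6430,-.2845,0]
      hull=cv2.convexHull((((proj(p,X)-[u0,v0]+.5)*k)).astype(np.float32)).astype(int)
      cv2.polylines(im,[hull],True,col,1)
    o[j*300:j*300+im.shape[0],i*400:i*400+im.shape[1]]=im[:300]
cv2.imwrite('pics/w.png',o)"
```

```text
(no output)
```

View pics/w.png

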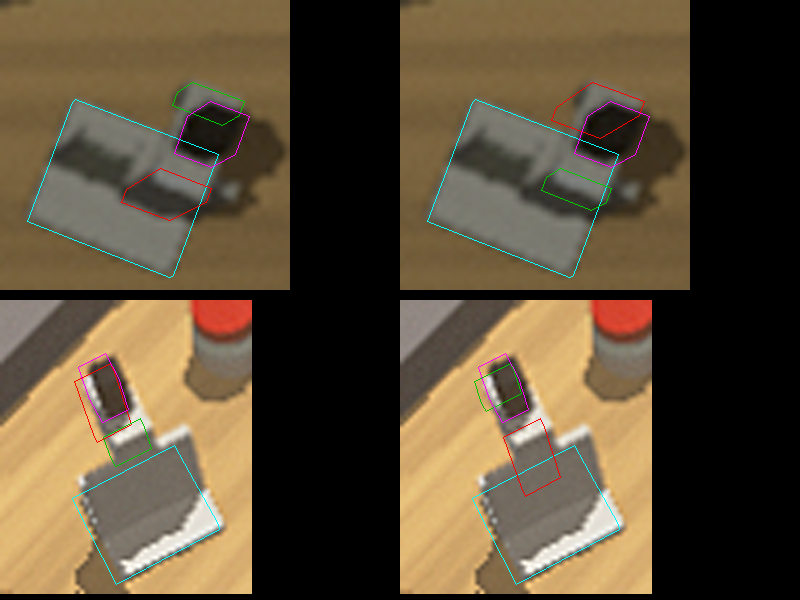

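```bash
python3 -c "
from h import *
t=shot('top'); s=shot('scene')
L=np.array([0.,0,0])
P=[((-30,30,-35,35,0,8)),((-2,2,-35,35,8,92)),((-22,22,-11,11,92,98)),((-22,-16,-11,11,98,156)),((-22,22,-11,11,156,162)),((16,22,-11,11,134,156)),((-8,8,-8,8,162,202))]
F=[(0,0),(0,1),(1,0),(1,1),(2,0),(2,1)]
o=np.zeros((600,780,3),np.uint8)
for j,(p,fn,(u0,v0,w,h)) in enumerate(((t,'top0',(400,210,45,45)),(s,'scene0',(220,290,55,65)))):
  k=(5.8,4.5)[j]; Z=lambda im:cv2.resize(im[v0:v0+h,u0:u0+w],None,fx=k,fy=k,interpolation=cv2.INTER_CUBIC)
  src=cv2.imread('pics/%s.png'%fn); cam=-np.array(p['R']).T@np.array(p['t'])
  outs=[Z(src)]
  for yw in (-21.6,158.4):
    c,sn=np.cos(np.radians(yw)),np.sin(np.radians(yw)); Rz=np.array([[c,-sn,0],[sn,c,0],[0,0,1]])
    big=cv2.resize(src,None,fx=4,fy=4); polys=[]
    for q,b in enumerate(P):
      # subdivide faces for painter's sort
      for ax in range(3):
        for sd in (0,1):
          n=np.zeros(3); n[ax]=1 if sd else -1; a,bb=[i for i in range(3) if i!=ax]
          g0=np.linspace(b[2*a],b[2*a+1],9); g1=np.linspace(b[2*bb],b[2*bb+1],9)
          for i in range(8):
            for m in range(8):
              X=np.zeros((4,3)); X[:,ax]=b[2*ax+sd]; X[:,a]=[g0[i],g0[i+1],g0[i+1],g0[i]]; X[:,bb]=[g1[m],g1[m],g1[m+1],g1[m+1]]
              X=X@Rz.T/1000+[.643,-.2845,0]; nw=Rz@n
              if nw@(cam-X.mean(0))<=0: continue
              col=(20,20,20) if q==6 else [(120,60,60),(60,140,60),(210,210,210)][ax] if ax!=0 else ((60,60,200) if sd else (200,100,40))
              polys.append((np.linalg.norm(cam-X.mean(0)),X,col))
    for d,X,col in sorted(polys,key=lambda e:-e[0]): cv2.fillConvexPoly(big,((proj(p,X)+.5)*4).astype(int),col)
    outs.append(cv2.resize(big[v0*4:(v0+h)*4,u0*4:(u0+w)*4],(outs[0].shape[1],outs[0].shape[0])))
  for i,im in enumerate(outs): o[j*300:j*300+im.shape[0],i*262:i*262+im.shape[1]][:, :]=im[:, :min(im.shape[1],780-i*262)]
cv2.imwrite('pics/r.png',o)"
```

```text
(no output)
```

View pics/r.png

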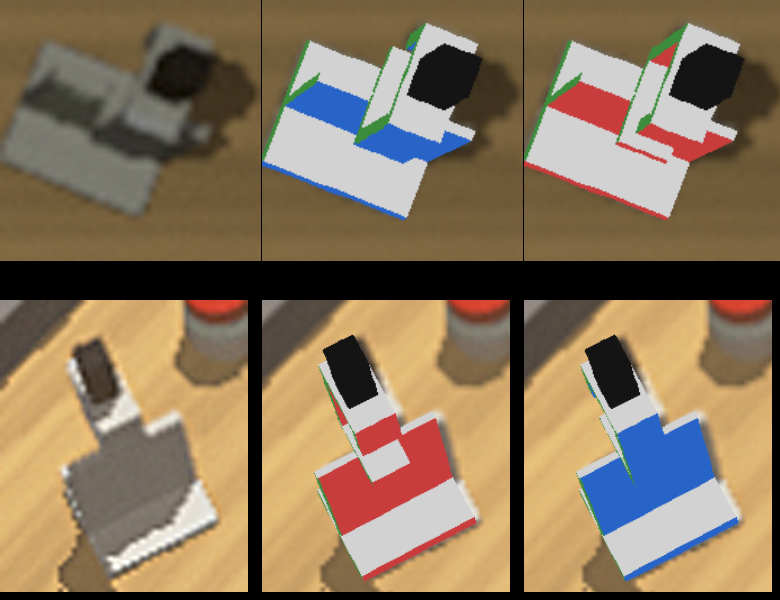

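```bash
python3 -c "
from h import *
def av(fs): return np.mean([cv2.imread('pics/%s.png'%f).astype(float) for f in fs],0)
s=av(['scene0','s2','scene4','scene5'])[300:355,220:275].mean(2); t=av(['top0','t1','t3','top4'])[210:255,400:445].mean(2)
f=lambda a,lo,hi,k:cv2.resize(np.clip((a-lo)/(hi-lo)*255,0,255).astype(np.uint8),None,fx=k,fy=k,interpolation=cv2.INTER_NEAREST)
a=f(s,70,150,7); b=f(t,20,130,8.5); o=np.zeros((400,790),np.uint8); o[:a.shape[0],:a.shape[1]]=a; o[:b.shape[0],395:395+b.shape[1]]=b
cv2.imwrite('pics/e.png',o)"
```

View pics/e.png

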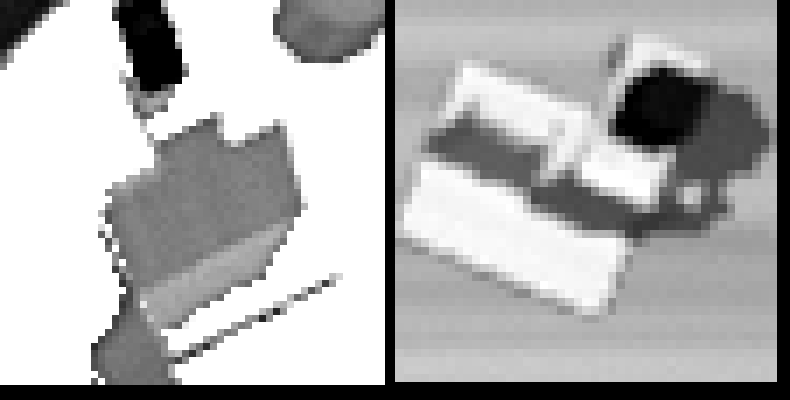

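```bash
cat > rc.py <<'E'
from h import *
P=np.array([(-30,30,-35,35,0,8),(-2,2,-35,35,8,92),(-22,22,-11,11,92,98),(-22,-16,-11,11,98,156),(-22,22,-11,11,156,162),(16,22,-11,11,134,156),(-8,8,-8,8,162,202)])/1000.
lo,hi=P[:,0::2],P[:,1::2]
def cast(O,D):
    "first box hit: t, index, normal axis (holder frame); inf if none"
    with np.errstate(all='ignore'):
        a=(lo-O[:,None])/D[:,None]; b=(hi-O[:,None])/D[:,None]
    n=np.minimum(a,b); f=np.maximum(a,b).min(2); ax=n.argmax(2); t=n.max(2)
    t=np.where((t<=f)&(f>0)&(t>1e-6),t,np.inf); i=t.argmin(1); r=np.arange(len(O))
    return t[r,i],i,ax[r,i]
def render(p,win,pos,yw,L,k=2):
    u0,v0,w,h=win; c,s=np.cos(np.radians(yw)),np.sin(np.radians(yw)); Rz=np.array([[c,-s,0],[s,c,0],[0,0,1]])
    cam=-np.array(p['R']).T@np.array(p['t']); uv=[(u0+(x+.5)/k-.5,v0+(y+.5)/k-.5) for y in range(h*k) for x in range(w*k)]
    D=np.array([unproj(p,q,0)-cam for q in uv]); O=np.tile((cam-pos)@Rz,(len(D),1)); D=D@Rz; l=L@Rz
    t,i,ax=cast(O,D); bg=t>1; t=np.where(bg,1.,t); X=O+D*t[:,None]; ax=np.where(bg,2,ax)
    n=np.eye(3)[ax]*-np.sign(D[np.arange(len(D)),ax])[:,None]; nl=np.clip(n@l,0,None)
    sh=np.isfinite(cast(X+n*5e-4,np.tile(l,(len(X),1)))[0]); 
    alb=np.where(bg,130,np.where(i==6,25,200)); amb=np.where(ax==2,.45,.35)
    return (alb*(amb+.6*nl*~sh)).reshape(h*k,w*k)
E
python3 - <<'E'
from rc import *
t=shot('top'); s=shot('scene')
A=lambda x,y:(140+x/3.4,200+y/3.4)
L=unproj(t,A(345,190),.103)-unproj(t,A(407,192),0); print('shadow light',L); L/=np.linalg.norm(L)
def av(fs): return np.mean([cv2.imread('pics/%s.png'%f).astype(float) for f in fs],0).mean(2)
T=av(['top0','t1','t3','top4']);S=av(['scene0','s2','scene4','scene5'])
o=np.zeros((600,780),np.uint8)
for j,(p,I,win) in enumerate(((t,T,(400,208,46,46)),(s,S,(222,290,50,58)))):
    u0,v0,w,h=win; im=I[v0:v0+h,u0:u0+w]; row=[im]
    for yw in (-21.6,158.4):
        r=cv2.resize(render(p,win,np.array([.643,-.2845,0]),yw,L),(w,h),interpolation=cv2.INTER_AREA); row.append(r)
        print(j,yw,'corr',np.corrcoef(r.ravel(),im.ravel())[0,1])
    for i,q in enumerate(row):
        q=cv2.resize(np.clip(q*(1,1)[j]*255/q.max(),0,255).astype(np.uint8),(258,298),interpolation=cv2.INTER_NEAREST); o[j*300:j*300+298,i*260:i*260+258]=q
cv2.imwrite('pics/rc.png',o)
E
```

```text
shadow light [-0.00543883  0.03158042  0.103     ]
0 -21.6 corr 0.8754338556820923
0 158.4 corr 0.830883561986922
1 -21.6 corr 0.44070355386083115
1 158.4 corr 0.5053609044009854
```

View pics/rc.png

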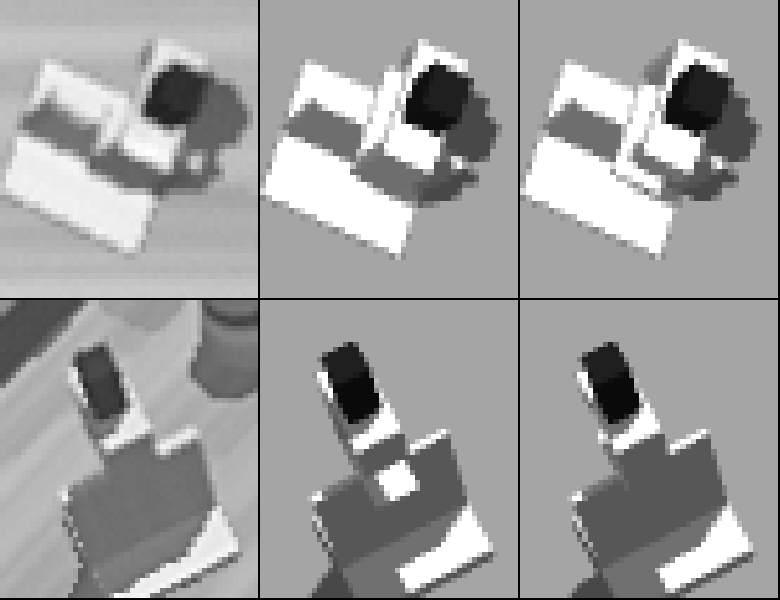

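```bash
python3 - <<'E'
import rc
from rc import *
rc.P[2,1]=.002; rc.lo,rc.hi=rc.P[:,0::2],rc.P[:,1::2]
t=shot('top'); s=shot('scene')
L=np.array([-.0054,.0316,.103]); L/=np.linalg.norm(L)
def av(fs): return np.mean([cv2.imread('pics/%s.png'%f).astype(float) for f in fs],0).mean(2)
T=av(['top0','t1','t3','top4']);S=av(['scene0','s2','scene4','scene5'])
o=np.zeros((600,780),np.uint8)
for j,(p,I,win) in enumerate(((t,T,(400,208,46,46)),(s,S,(222,290,50,58)))):
    u0,v0,w,h=win; im=I[v0:v0+h,u0:u0+w]; row=[im]
    for yw in (-21.6,158.4):
        r=cv2.resize(render(p,win,np.array([.643,-.2845,0]),yw,L),(w,h),interpolation=cv2.INTER_AREA); row.append(r)
        print(j,yw,'corr',np.corrcoef(r.ravel(),im.ravel())[0,1])
    for i,q in enumerate(row):
        q=cv2.resize(np.clip(q*255/q.max(),0,255).astype(np.uint8),(258,298),interpolation=cv2.INTER_NEAREST); o[j*300:j*300+298,i*260:i*260+258]=q
cv2.imwrite('pics/rc2.png',o)
E
```

```text
0 -21.6 corr 0.880742291917465
0 158.4 corr 0.849181899573654
1 -21.6 corr 0.5026393779141488
1 158.4 corr 0.5074204285229015
```

View pics/rc2.png

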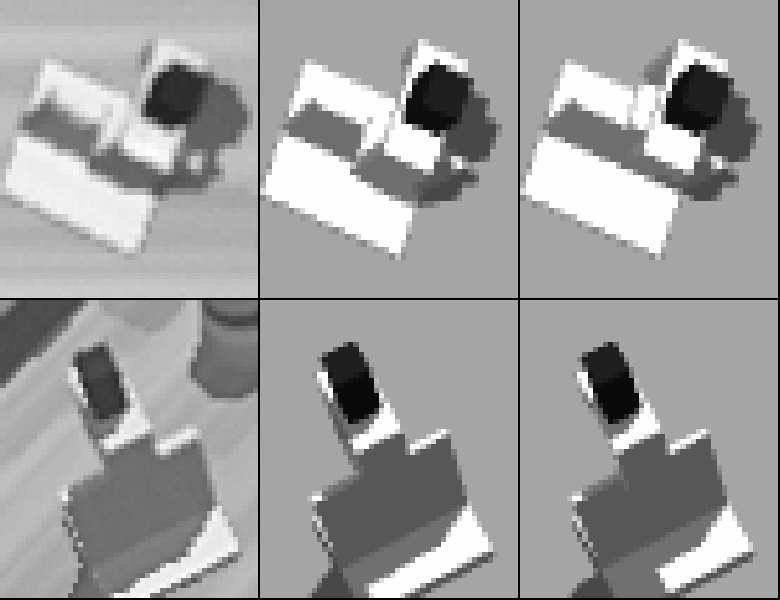

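The ray-cast comparison settles it: the holder's yaw is about -21.6°, so its mouth faces away from the robot. Next I go to the stem.

```bash
python3 -c "
from h import *
go((.643,-.2845,.233,68.4),(.643,-.2845,.167,68.4))"
```

```text
t 25.82 tcp [ 0.5555 -0.2119  0.234 ] rpy [ 3.142 -0.     1.571] F [0.  0.1 0.2] w 0.0658
[np.float64(-72.6), np.float64(87.5), np.float64(1.0), np.float64(21.6)]
[np.float64(-72.6), np.float64(87.5), np.float64(67.0), np.float64(21.6)]
```

{"name": "step_arm", "arguments": {"series": [[0.2,-36,44,0,10],[0.2,-73,87,0,21.6],[0.2,-73,87,0,21.6],[0.2,-73,87,0,21.6],[0.2,-73,87,0,21.6],[0.2,-73,87,30,21.6],[0.2,-73,87,55,21.6],[0.2,-73,87,66,21.6],[0.2,-73,87,66,21.6],[0.2,-73,87,66,21.6]]}}

```text
time: 27.08
tool_pos: [0.6429, -0.2851, 0.1702]
ee_rot: [3.138, 0.0, 1.194]
wrist_force: [-0.1, -0.1, 0.2]
width: 0.0562
```

{"name": "step_arm", "arguments": {"series": [[-1,0,0,1,0],[-1,0,0,1,0],[-1,0,0,1,0],[-1,0,0,1,0],[-1,0,0,1,0],[-1,0,0,1,0]]}}

```text
time: 27.82
tool_pos: [0.6425, -0.285, 0.1669]
ee_rot: [3.142, -0.0, 1.194]
wrist_force: [0.6, -0.8, -0.1]
width: 0.0158
```

```bash
python3 -c "
from h import *
o=st(); x,y,z=o['tool_pos']; go((x,y,z+.13,68.4),(.57,-.27,z+.13,91.7),(.57,-.05,z+.13,91.7),(.59,-.05,z+.084,91.7))"
```

```text
t 27.82 tcp [ 0.6425 -0.285   0.1669] rpy [ 3.142 -0.     1.194] F [ 0.6 -0.8 -0.1] w 0.0158
t 27.82 tcp [ 0.6425 -0.285   0.1669] rpy [ 3.142 -0.     1.194] F [ 0.6 -0.8 -0.1] w 0.0158
[np.float64(0.0), np.float64(0.0), np.float64(-130.0), np.float64(0.0)]
[np.float64(-12.7), np.float64(-72.9), np.float64(-130.0), np.float64(-23.3)]
[np.float64(191.8), np.float64(-153.9), np.float64(-130.0), np.float64(-23.3)]
[np.float64(199.2), np.float64(-135.3), np.float64(-84.0), np.float64(-23.3)]
```

{"name": "step_arm", "arguments": {"series": [[-1,0,0,-30,0],[-1,0,0,-80,0],[-1,0,0,-130,0],[-1,-6,-36,-130,-8],[-1,-13,-73,-130,-16],[-1,30,-90,-130,-23.3],[-1,80,-110,-130,-23.3],[-1,130,-130,-130,-23.3],[-1,170,-145,-130,-23.3],[-1,192,-154,-130,-23.3],[-1,192,-154,-130,-23.3],[-1,192,-154,-130,-23.3]]}}

```text
time: 29.32
tool_pos: [0.5698, -0.0505, 0.2966]
ee_rot: [-3.141, 0.001, 1.6]
wrist_force: [0.5, -0.5, -2.4]
width: 0.0157
```

```bash
python3 - <<'E'
from h import *
go((.59,-.05,.251,91.7),(.67,-.05,.251,91.7))
s=shot('scene','s7.png');t=shot('top','t7.png')
for p in (s,t):
  for n in ('hook_throat','card_holder','mark','tote'): print(n,[(np.round(d['position'],3).tolist(),round(d['p'],2)) for d in models.pinpoint(p,n)[:2]])
a=cv2.imread('pics/t7.png');b=cv2.imread('pics/s7.png'); o=np.zeros((600,800,3),np.uint8)
x=cv2.resize(b[130:330,200:400],None,fx=3,fy=3,interpolation=cv2.INTER_CUBIC); o[:,:600]=x
x=cv2.resize(a[180:320,260:340],None,fx=2.5,fy=2.5,interpolation=cv2.INTER_CUBIC); o[:350,600:]=x
cv2.imwrite('pics/c7.png',o)
E
```

```text
t 29.32 tcp [ 0.5698 -0.0505  0.2966] rpy [-3.141e+00  1.000e-03  1.600e+00] F [ 0.5 -0.5 -2.4] w 0.0157
[np.float64(-0.0), np.float64(20.2), np.float64(45.6), np.float64(-0.0)]
[np.float64(-2.4), np.float64(100.1), np.float64(45.6), np.float64(-0.0)]
hook_throat [([0.569, -0.05, 0.28], 0.69)]
card_holder [([0.569, -0.05, 0.129], 0.76)]
mark [([0.665, 0.119, 0.201], 0.61), ([0.698, 0.373, 0.001], 0.16)]
tote [([0.456, -0.272, 0.002], 0.96), ([0.668, -0.44, 0.002], 0.41)]
hook_throat [([0.67, -0.444, -0.002], 0.5)]
card_holder []
mark [([0.667, 0.123, 0.198], 0.53), ([0.67, -0.444, -0.001], 0.4)]
tote [([0.461, -0.275, -0.003], 0.94)]
```

View pics/c7.png

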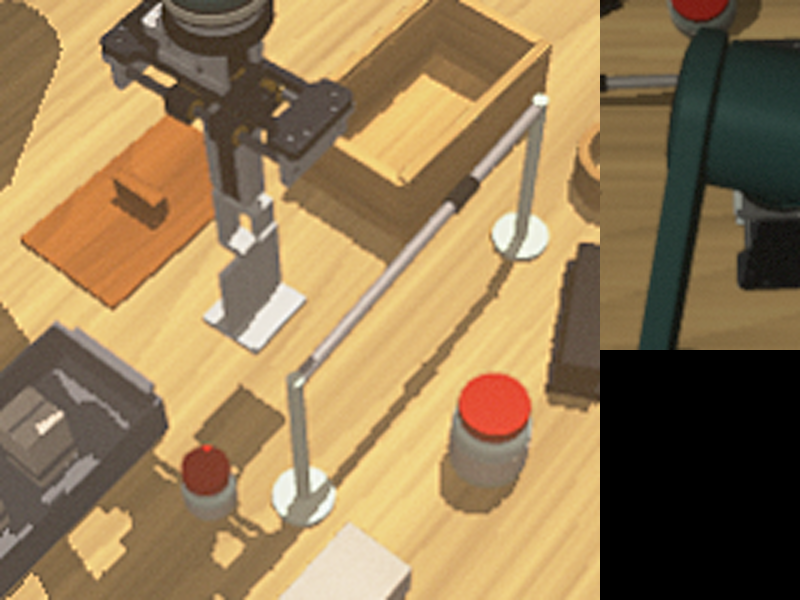

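The holder hangs upright in the gripper, mouth towards the bar. Next: lower to the mouth height, then move forward.

{"name": "step_arm", "arguments": {"series": [[-1,0,10,25,0],[-1,0,20,46,0],[-1,0,20,46,0],[-1,-1,35,46,0],[-1,-1,50,46,0],[-1,-1,62,46,0],[-1,-2,72,46,0],[-1,-2,82,46,0],[-1,-2,92,46,0],[-1,-2,100,46,0],[-1,-2,100,46,0]]}}

```text
time: 31.2
tool_pos: [0.6703, -0.0488, 0.2505]
ee_rot: [-3.141, -0.0, 1.601]
wrist_force: [-1.0, 0.3, -1.4]
width: 0.0157
```

```bash
python3 -c "
from h import *
st()
for c in ('scene','top'):
  p=shot(c,c+'8.png'); print([(n,np.round(d['position'],4).tolist(),round(d['p'],2)) for n in ('hook_throat','card_holder','rail_mid') for d in models.pinpoint(p,n)[:2]])"
```

```text
t 31.2 tcp [ 0.6703 -0.0488  0.2505] rpy [-3.141 -0.     1.601] F [-1.   0.3 -1.4] w 0.0157
[('hook_throat', [0.674, -0.045, 0.2339], 0.95), ('card_holder', [0.6696, -0.0475, 0.0829], 0.69)]
[('hook_throat', [0.669, -0.0423, 0.2388], 0.53), ('card_holder', [0.6709, -0.0477, 0.0835], 0.57), ('rail_mid', [0.6675, 0.0655, 0.2019], 0.74), ('rail_mid', [0.7789, 0.0221, -0.0008], 0.65)]
```

{"name": "step_arm", "arguments": {"series": [[-1,0,0,12,0],[-1,0,0,22,0],[-1,0,0,28,0],[-1,0,0,31,0],[-1,0,0,31,0]]}}

```text
time: 32.22
tool_pos: [0.6699, -0.0488, 0.2197]
ee_rot: [-3.141, -0.0, 1.601]
wrist_force: [0.5, 0.1, -1.6]
width: 0.0157
```

{"name": "step_arm", "arguments": {"series": [[-1,0,0,1,0],[-1,0,0,2,0],[-1,0,0,2,0]]}}

```text
time: 32.6
tool_pos: [0.67, -0.0488, 0.2181]
ee_rot: [3.141, -0.0, 1.601]
wrist_force: [0.5, 0.2, -2.2]
width: 0.0156
```

{"name": "step_arm", "arguments": {"series": [[-1,0,0,1,0],[-1,0,0,1,0],[-1,0,0,1,0]]}}

```text
time: 32.98
tool_pos: [0.6699, -0.0488, 0.2169]
ee_rot: [-3.142, -0.0, 1.601]
wrist_force: [-0.6, 0.1, -2.3]
width: 0.0158
```

{"name": "step_arm", "arguments": {"series": [[-1,0,0,1,0],[-1,0,0,1,0],[-1,0,0,1,0]]}}

```text
time: 33.35
tool_pos: [0.67, -0.0488, 0.2168]
ee_rot: [3.141, 0.0, 1.601]
wrist_force: [-1.0, -0.5, 1.2]
width: 0.0156
```

Resting on the bar. Measure the mark precisely by profiles along the bar in both first pictures.

```bash
python3 - <<'E'
from h import *
from scipy.ndimage import map_coordinates
ys=np.arange(.06,.18,.0005)
for c,fs in (('top',('top0','t1','t3')),('scene',('scene0','s7','scene4'))):
    p=shot(c); im=np.mean([cv2.imread('pics/%s.png'%f).astype(float) for f in fs],0).mean(2)
    X=np.c_[.668-.029*(ys-.066),ys,np.full_like(ys,.2)]
    for dx in (-.003,0,.003):
        q=proj(p,X+[dx,0,0]); v=map_coordinates(im,[q[:,1],q[:,0]],order=1)
        th=(np.median(v)+v.min())/2; d=ys[v<th]; print(c,dx,'dark',d.min().round(4),d.max().round(4),'mid',((d.min()+d.max())/2).round(4),'n',len(d)*.5,v.min().round(),np.median(v).round())
go((.6652,.120,.2158,91.7))
E
```

```text
top -0.003 dark 0.1025 0.137 mid 0.1198 n 35.0 23.0 100.0
top 0 dark 0.103 0.137 mid 0.12 n 34.5 21.0 97.0
top 0.003 dark 0.103 0.1365 mid 0.1198 n 34.0 22.0 83.0
scene -0.003 dark 0.1075 0.142 mid 0.1248 n 35.0 55.0 186.0
scene 0 dark 0.107 0.142 mid 0.1245 n 35.5 60.0 175.0
scene 0.003 dark 0.106 0.141 mid 0.1235 n 35.5 56.0 133.0
t 33.45 tcp [ 0.67   -0.0488  0.2168] rpy [3.141 0.    1.6  ] F [-1.   0.5  1.8] w 0.0159
[np.float64(168.9), np.float64(0.2), np.float64(1.0), np.float64(0.0)]
```

{"name": "step_arm", "arguments": {"series": [[-1,5,0,0,0],[-1,15,0,0,0],[-1,30,0,0,0],[-1,45,0,0,0],[-1,60,0,0,0],[-1,75,0,0,0],[-1,75,0,0,0]]}}

```text
time: 34.33
tool_pos: [0.6677, 0.0297, 0.2167]
ee_rot: [3.14, -0.003, 1.604]
wrist_force: [0.0, 0.6, 5.8]
width: 0.0156
```

{"name": "step_arm", "arguments": {"series": [[-1,10,0,0,0],[-1,25,0,0,0],[-1,40,0,0,0],[-1,55,0,0,0],[-1,70,0,0,0],[-1,82,0,0,0],[-1,90,0,0,0],[-1,90,0,0,0],[-1,90,0,0,0]]}}

```text
time: 35.45
tool_pos: [0.6648, 0.118, 0.2167]
ee_rot: [3.141, -0.002, 1.602]
wrist_force: [-0.6, -1.4, 6.6]
width: 0.0159
```

```bash
python3 - <<'E'
from h import *
st(); s=shot('scene','s9.png');t=shot('top','t9.png')
for p in (s,t):
  for n in ('hook_throat','card_holder','mark'): print(n,[(np.round(d['position'],4).tolist(),round(d['p'],2)) for d in models.pinpoint(p,n)[:2]])
a=cv2.imread('pics/t9.png');b=cv2.imread('pics/s9.png'); o=np.zeros((400,800,3),np.uint8)
o[:]=0
o[:,:400]=cv2.resize(b[155:235,315:395],(400,400),interpolation=cv2.INTER_CUBIC)
o[:,400:]=cv2.resize(a[175:255,215:295],(400,400),interpolation=cv2.INTER_CUBIC)
cv2.imwrite('pics/c9.png',o)
E
```

```text
t 35.45 tcp [0.6648 0.118  0.2167] rpy [ 3.141e+00 -2.000e-03  1.602e+00] F [-0.6 -1.4  6.6] w 0.0159
hook_throat [([0.669, 0.1174, 0.1998], 0.7)]
card_holder [([0.6636, 0.1178, 0.0521], 0.68)]
mark [([0.6663, 0.1214, 0.2036], 0.5), ([0.6077, -0.1698, -0.0021], 0.35)]
hook_throat []
card_holder [([0.6651, 0.1167, 0.0481], 0.71), ([0.4617, -0.2757, -0.0009], 0.42)]
mark []
```

View pics/c9.png

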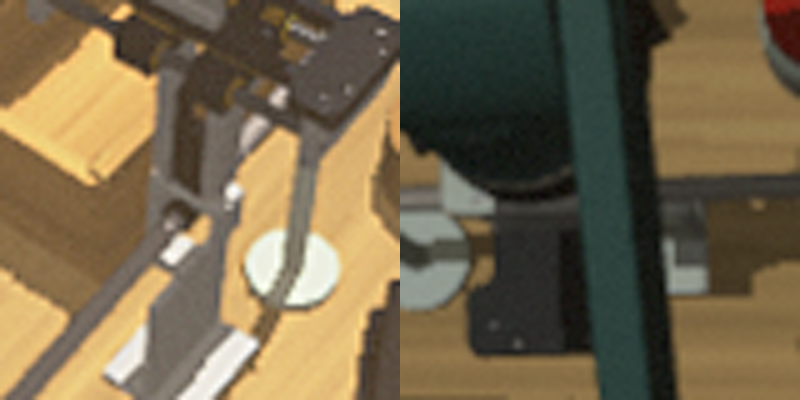

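{"name": "step_arm", "arguments": {"series": [[-1,1.5,0,0,0],[-1,3,0,0,0],[-1,3,0,-1,0],[-1,3,0,-1,0]]}}

```text
time: 36.35
tool_pos: [0.6646, 0.1202, 0.2167]
ee_rot: [-3.141, -0.001, 1.602]
wrist_force: [-0.7, -2.2, 3.7]
width: 0.0154
```

{"name": "step_arm", "arguments": {"series": [[-0.6,0,0,0,0],[-0.4,0,0,0,0],[-0.2,0,0,0,0],[-0.1,0,0,-20,0],[0,0,0,-50,0],[0,0,0,-80,0],[0,0,-60,-80,0],[0,0,-120,-80,0],[0,0,-180,-80,0],[0,0,-240,-80,0],[0,0,-240,-80,0],[0,0,-240,-80,0]]}}

```text
time: 37.85
tool_pos: [0.4254, 0.1121, 0.2973]
ee_rot: [3.14, -0.0, 1.601]
wrist_force: [0.4, -1.0, -0.2]
width: 0.0473
```

```bash
python3 - <<'E'
from h import *
from scipy.ndimage import map_coordinates
st(); s=shot('scene','s10.png');t=shot('top','t10.png')
for p in (s,t):
  for n in ('hook_throat','card_holder','mark'): print(n,[(np.round(d['position'],4).tolist(),round(d['p'],2)) for d in models.pinpoint(p,n)[:2]])
a=cv2.imread('pics/t10.png');b=cv2.imread('pics/s10.png')
o=np.zeros((400,800,3),np.uint8)
o[:,:400]=cv2.resize(b[155:235,315:395],(400,400),interpolation=cv2.INTER_CUBIC)
o[:,400:]=cv2.resize(a[190:240,230:280],(400,400),interpolation=cv2.INTER_CUBIC)
cv2.imwrite('pics/c10.png',o)
E
```

```text
t 37.85 tcp [0.4254 0.1121 0.2973] rpy [ 3.14  -0.     1.601] F [ 0.4 -1.  -0.2] w 0.0473
hook_throat [([0.6663, 0.1236, 0.2046], 0.75)]
card_holder [([0.6668, 0.1218, 0.0486], 0.73)]
mark [([0.6641, 0.1197, 0.201], 0.36)]
hook_throat [([0.6599, 0.1251, 0.2066], 0.67)]
card_holder [([0.6666, 0.1176, 0.0517], 0.87)]
mark [([0.6667, 0.1234, 0.2004], 0.51)]
```

View pics/c10.png

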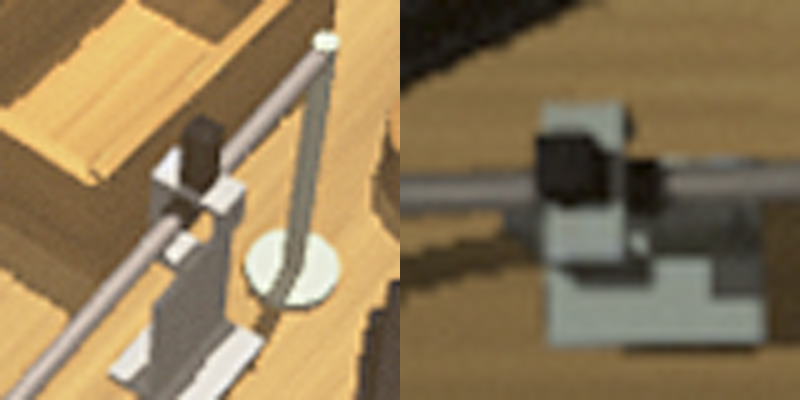

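```bash
python3 - <<'E'
from h import *
t=shot('top','t11.png'); s=shot('scene','s11.png')
# top: roof edges on rows of the roof clear of the stem
g=cv2.imread('pics/t11.png').astype(float).mean(2)
for v in (204,205,218,219,220):
    r=g[v,240:268]; d=np.diff(r); i,j=d[:12].argmax(),12+d[12:].argmin()
    def sub(k): 
        w=np.abs(d[k-1:k+2]); return k+.5+((w*[-1,0,1]).sum()/w.sum())
    a,b=240+sub(i),240+sub(j)
    ya,yb=[unproj(t,(q,v),.162+.05)[1] for q in (a,b)]
    print(v,round(a,2),round(b,2),'y',round(ya,4),round(yb,4),'mid',round((ya+yb)/2,4),'width',round(1000*(ya-yb),1))
# scene: where the dark of the mark is still seen along the bar, either side of hook
q=lambda y,z,dx:proj(s,[[.6655+dx,y,z]])[0].round(1)
print('scene pred (crop px) mark ends .12/.124 centre:',[((q(c+e,.2,0)-[315,155])*5).round() for c in (.12,.124) for e in(-.017,.017)])
print('roof front corners for hook y .120/.124:',[((q(c+e,.212,.022)-[315,155])*5).round() for c in (.12,.124) for e in(-.011,.011)])
im=cv2.imread('pics/s11.png').astype(float).mean(2)
o=cv2.resize(im[165:205,335:375],(600,600),interpolation=cv2.INTER_CUBIC); cv2.imwrite('pics/z11.png',o)
E
```

```text
204 247.25 257.56 y 0.1345 0.1111 mid 0.1228 width 23.3
205 246.9 257.57 y 0.1352 0.1111 mid 0.1232 width 24.1
218 247.57 257.24 y 0.1333 0.1115 mid 0.1224 width 21.8
219 247.49 257.57 y 0.1334 0.1107 mid 0.1221 width 22.7
220 247.5 260.64 y 0.1334 0.1037 mid 0.1186 width 29.6
scene pred (crop px) mark ends .12/.124 centre: [array([171., 217.]), array([210., 175.]), array([176., 212.]), array([214., 171.])]
roof front corners for hook y .120/.124: [array([215., 215.]), array([240., 188.]), array([219., 210.]), array([244., 184.])][ WARN:0@2.200] global loadsave.cpp:1063 imwrite_ Unsupported depth image for selected encoder is fallbacked to CV_8U.
```

Hook and mark agree to about 2 mm: the top view gives +2.5 mm and the scene view about -1 mm. Last, an overall check.

```bash
python3 - <<'E'
from h import *
st(); s=shot('scene','s12.png'); t=shot('top')
for p in (s,t):
  for n in ('carton_1','tote','lid','tub','jar','hook_throat'): print(n,[(np.round(d['position'],3).tolist(),round(d['p'],2)) for d in models.pinpoint(p,n)[:2]])
b=cv2.imread('pics/s12.png'); cv2.imwrite('pics/s12c.png',cv2.resize(b[110:420,110:510],None,fx=1.9,fy=1.9,interpolation=cv2.INTER_CUBIC))
E
```

```text
t 38.35 tcp [0.4254 0.112  0.2968] rpy [-3.141 -0.     1.6  ] F [ 0.2  0.  -0.3] w 0.047
carton_1 [([0.463, -0.313, 0.005], 0.73), ([0.462, -0.236, 0.005], 0.68)]
tote [([0.458, -0.269, 0.001], 0.59)]
lid [([0.332, 0.041, 0.001], 0.68)]
tub [([0.606, -0.168, 0.0], 0.84), ([0.502, 0.18, 0.085], 0.74)]
jar [([0.776, 0.023, 0.005], 0.59), ([0.329, 0.044, -0.002], 0.18)]
hook_throat [([0.667, 0.123, 0.202], 0.75)]
carton_1 [([0.454, -0.315, 0.004], 0.81), ([0.457, -0.23, 0.009], 0.75)]
tote [([0.46, -0.274, -0.002], 0.69), ([0.459, -0.23, 0.005], 0.68)]
lid [([0.33, 0.042, -0.003], 0.85)]
tub [([0.605, -0.161, 0.002], 0.64), ([0.667, -0.447, 0.002], 0.44)]
jar [([0.779, 0.02, 0.002], 0.61)]
hook_throat [([0.665, 0.125, 0.205], 0.65)]
```

View pics/s12c.png

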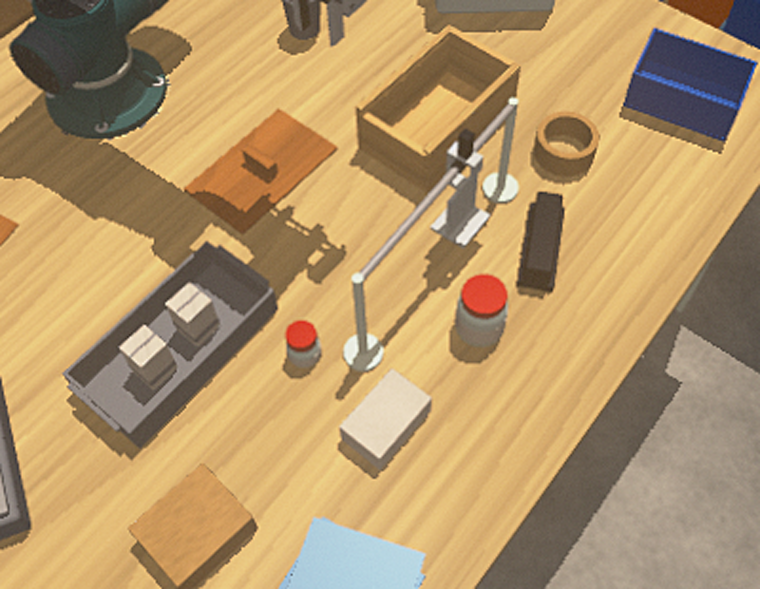

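```bash
python3 -c "
from h import *
o=st(); s=shot('scene'); print(proj(s,[o['tool_pos'],[.425,.112,.5]]))
print('crop',(proj(s,[o['tool_pos']])-[110,110])*1.9); print(robot.close_job())"
```

```text
t 39.05 tcp [0.425 0.112 0.297] rpy [ 3.142 -0.     1.601] F [ 0.1 -0.7 -0. ] w 0.0471
[[277.36155228 127.4317111 ]
 [270.55194241  59.88828661]]
crop [[317.98694934  33.1202511 ]]
the job is handed in; nothing more can be done
None
```

The job is done and handed in at about 39 s of the 210 s allowed.

- **Lid:** I slid it out along the grooves with a wrist force of only a few newtons. It lies flat on the bench at about (0.33, 0.04).
- **Cartons:** Only two of the four were present. Both stand upright on the tote's floor, about 85 mm apart. The box is empty.
- **Card holder:** I hooked it on the rail near its right-hand end (y ≈ -0.05), slid it along the bar while hooked, and released it at the mark. The last picture shows it hanging straight.
- **Other things:** None appeared disturbed in the last picture. The tote stayed within a few millimetres of where it started, and the gripper was clear of everything.

**Checks that disagreed:**
- **Hook on the mark:** The top camera puts the hook about 2.5 mm to the left of the mark's centre, and the scene camera about 1 mm to the right. That is within the calibration error, so I left it.
- **Holder direction:** The pictures first left it unclear which way the hook opened. A rendered comparison settled it only once I assumed the hook's lower arm is shorter than I had modelled it, and the hooking then went as expected.

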